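# Space the eyewear display stands with a spacer block

### The arm

A 7-joint arm with a two-finger parallel gripper is mounted at the origin on the work surface. World frame = base frame: x ahead of the robot, y to its left, z up, the work surface at z = 0. Lengths are in m, angles in degrees, forces in N, time in s.
With the tool pointing down it reaches from about 0.425 to 0.875 m from the base axis. Payload 4.7 kg.
Tool frame: the origin (TCP) lies at the very end of the fingers, on their centre line; the grasp point (between the pads) lies env.tcp_to_grasp behind it (env.tcp_to_grasp is the distance from the TCP to the grasp point, in m); z points along the fingers, x is the direction in which the jaws open and shut, and the axes are right-handed (so a half turn about z gives the same grasp; the last joint's range is limited). The gripper opens to 87 mm and grips with 3 to 60 N. Pads are 19 mm wide; open, the fingers measure 117 mm over their backs; the gripper's body (75 mm by 190 mm) begins 51 mm behind the grasp point.
Start: joints at [-63.192, 18.392, -4.016, 83.108, 1.295, 78.541, -3.26], TCP at [0.285, 0.584, 0.223] pointing down, gripper open.
Joint ranges: [-163.93, 163.93], [-17.29, 119.83], [-79.2, 71.16], [3.27, 140.29], [-89.18, 269.18], [5.43, 117.66], [-154.24, 154.24]. Speed limits (degrees/s): [147.25, 147.25, 180, 180, 180, 180, 180].

### API

Orientations are given as [roll, pitch, yaw] about the fixed x, y, z axes, in that order (R = Rz(yaw) Ry(pitch) Rx(roll)).
In Python, from cell import env gives the robot as it stands. The module is installed in compiled form; this text tells all that it offers.
- The arm moves only by the tool send_rows, never from a script. Its argument "steps" is a list of rows, each a list of 3 entries, a list of its own where there are three numbers: the shift along the tool's x, y, z in m, then the turn, a rotation vector about the tool's x, y, z in rad, then the finger opening in m, from 0 to 0.087. A call has exactly 5 rows; each row is the pose to reach, as a shift and turn from the pose commanded when the call began, along the tool's axes at that moment; what a row does not reach only later rows make up. A row lasts 1/12 s, in which the tool goes at most 41.7 mm and 7.16 degrees, less where a joint would pass 70% of its speed; a pose out of reach is approached as far as the arm can. A call with a gripper value outside its range is refused whole. The fingers move at their own pace and stop on an object; "grip_force" is the grip in N (left out, the last holds). Time passes only in rows, so rows that repeat a pose let the fingers close, or fill a call up. It gives the time, the measured TCP pose, the force and the opening at its end, in the units of the state.
- env.get_obs(): the state, without advancing time (a new reading comes with each control period).
- env.read_camera(name): name is "scene" or "top" or "wrist"; returns a dict with "pixels" (384x512x3 uint8, red, green, blue), "fx", "fy", "cx", "cy" (pixels), "position" and "rotation" of the camera in the world. Camera axes: x right, y up, looking along -z (the intrinsics and any distortion apply to the point x, -y, -z); pixel columns grow to the right and rows downward; lengths in m; the calibration is good to about 2 mm. The wrist camera is an equidistant fisheye: a pixel r from the principal point sees the ray r / f radians off the axis. A picture is of the moment at which its call begins. There is no depth.
- env.sign_off(): hands the job in, once; it reports no verdict.
The state is a dict: "time_s": time; "qpos": joint angles; "joint_velocities": joint speeds; "effort": joint torques, N m; "tool_pos": TCP position; "tool_rot": TCP orientation; "force": force on the tool from outside, world axes, zero at the start; "wrist_torque": the same for the moment, N m; "grip_width": finger opening in m.
Only numpy, scipy, OpenCV 4.12 (cv2) and the standard library are available. Lean on these libraries where they do the work, as an engineer would, in place of code of your own. Each camera call takes 0.05 s, during which the arm holds its last target.

### The job

Use the tall wooden spacer block to set equal gaps along the row of white eyewear stands: beginning at the fixed stand by the end plate, lower the held spacer right down to the rail between the fixed and the middle stand, so that it pushes the middle stand out to the spacer's width. Lift it out and do the same between the middle and the end stand, without pushing the middle one back. Finally stand the spacer upright on the desk on the robot's side of the rail, clear of the rail, and let go.

Things in the scene. Friction and masses are not known exactly. Their poses are not given: they have to be found in the camera images.
- spacer_centre (a point): Centre of the spacer: pale wood block standing upright, 40 (x) x 50 (y, the gap width) x 120 mm, 150 g, the tallest of three wooden blocks before the rail (others 75, 35 mm). Point 60 mm above its underside, z up. Lower 16 mm of both y sides bevelled to a 30 mm wide foot. Grasp its top 30 mm across the 40 mm; hold its y along the row, fingers above the stands.
- stand_fixed (a point): Fixed stand at the rail's end plate (+y), centre of its underside on the rail top, 8 mm above the desk; rail 100 mm wide. x across the rail away from the robot, y along the row to the end plate, z up. All stands: white, 70 x 70 mm, 65 tall; sides along the row upright for 25 mm, then sloping to a 20 mm wide ridge. Gaps are between the upright sides: 50 mm when centres are 120 apart.
- stand_middle (a point): Middle stand, same shape and axes, centre of its underside on the rail. It slides only along the rail, with about 1.2 N of friction, and stays where it is left. At first it is too near the fixed stand: gap 24 to 34 mm.
- stand_end (a point): End stand, on the -y side of the row, same shape and axes, centre of its underside on the rail. It slides like the middle stand. Once the first gap is set, its gap from the middle stand is about 24 to 34 mm.

How it is judged:
By the outcome, as a careful person would: the job done as asked, in the order asked, and still so for the second after the job is handed in, with the robot touching nothing.
It also fails if it takes over 56 s, if anything falls off the work surface, if the arm or the gripper's body presses on something with over 40 N, if the wrist force passes 120 N, or if a joint passes its speed limit or range.

## Working session

There is one attempt and no reset: what is moved stays moved. The work goes in short steps, Python scripts to look and compute and a tool call to move; the robot and the scene stay as the last step left them, time stands still between calls to the robot, and variables do not carry over. Pictures are saved under pics/ and viewed, and the job is handed in when it is done.

Besides the shell and the picture viewer there is one more tool, called after ">>>" in YAML: its name, and indented under it one key for each argument. send_rows: Moves the arm, as the interface text tells. Its arguments: {"type":"object","properties":{"steps":{"type":"array"},"grip_force":{"type":"number"}},"required":["steps"]}

```bash
mkdir -p pics; ls; python3 - <<'E'
from cell import env
import cv2
o=env.get_obs(); print(o, env.tcp_to_grasp)
for n in ["scene","top","wrist"]:
    c=env.read_camera(n); cv2.imwrite(f"pics/{n}0.png",cv2.cvtColor(c["pixels"],cv2.COLOR_RGB2BGR))
    print(n,{k:v for k,v in c.items() if k!="pixels"})
E
```

```text
pics
{'time_s': 0.0, 'qpos': array([-63.19211879,  18.44026389,  -4.01562711,  83.17561162,
         1.29634801,  78.54093355,  -3.26038019]), 'joint_velocities': array([ 0.00253729,  0.04638326,  0.02927867,  0.03555047, -0.00249147,
        0.02277959,  0.01911195]), 'effort': array([-7.40113373e-04, -4.91274011e+01, -4.04037209e-01, -3.12535286e+01,
       -6.39936095e-02,  4.35368554e-02,  1.77283159e-04]), 'tool_pos': array([0.28474807, 0.58368561, 0.22144167]), 'tool_rot': array([1.79992919e+02, 1.11488414e-01, 6.40018570e+01]), 'force': array([-0.22086401, -0.27434181, -0.28276892]), 'wrist_torque': array([-0.02838007,  0.01190175, -0.0022353 ]), 'grip_width': 0.08705092420296755} 0.0187
scene {'fx': 420.6081876462621, 'fy': 420.6081876462621, 'cx': 257.06774941438505, 'cy': 186.19951688214778, 'position': array([0.83329959, 0.43352007, 0.72068311]), 'rotation': array([ 38.89716945,  -0.30726141, 146.00974885])}
top {'fx': 404.28027647144705, 'fy': 404.28027647144705, 'cx': 250.4133787215572, 'cy': 191.3534571164052, 'position': array([0.45640983, 0.0070907 , 0.82438378]), 'rotation': array([  8.13324159,   1.14161943, -90.80588342])}
wrist {'fx': 297.3186396354542, 'fy': 297.3186396354542, 'cx': 255.4322954857301, 'cy': 189.9674161804063, 'position': array([0.22002597, 0.61553696, 0.38440401]), 'rotation': array([-15.08109468,   0.12488256,  64.00669357])}
```

View pics/scene0.png

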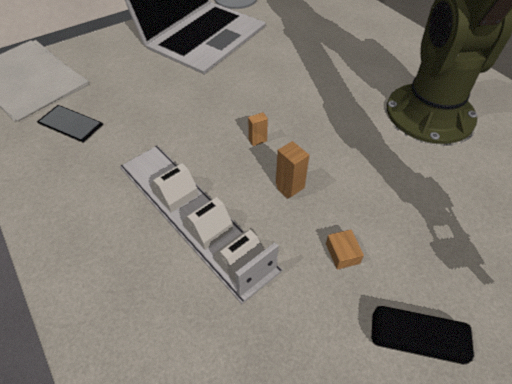

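View pics/top0.png

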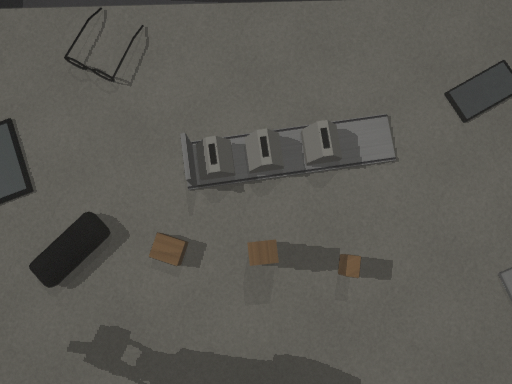

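```bash
cat > h.py <<'E'
import numpy as np,cv2
from scipy.spatial.transform import Rotation as R
from cell import env
def shot(n,name):
    c=env.read_camera(n); cv2.imwrite(f"pics/{name}.png",cv2.cvtColor(c["pixels"],cv2.COLOR_RGB2BGR)); 
    np.save(f"pics/{name}.npy",np.array([c["fx"],c["fy"],c["cx"],c["cy"],*c["position"],*c["rotation"]],float)); return load(name)
def load(name): return np.load(f"pics/{name}.npy")
def proj(k,P,fish=False):
    P=np.atleast_2d(P); q=R.from_euler('xyz',k[7:10],degrees=True).inv().apply(P-k[4:7])
    v=np.c_[q[:,0],-q[:,1],-q[:,2]]
    if fish:
        r=np.hypot(v[:,0],v[:,1]); th=np.arctan2(r,v[:,2]); return np.c_[k[2]+k[0]*th*v[:,0]/r,k[3]+k[1]*th*v[:,1]/r]
    return np.c_[k[2]+k[0]*v[:,0]/v[:,2],k[3]+k[1]*v[:,1]/v[:,2]]
def ray(k,uv,z):
    d=R.from_euler('xyz',k[7:10],degrees=True).apply([(uv[0]-k[2])/k[0],-(uv[1]-k[3])/k[1],-1]); return k[4:7]+d*(z-k[6])/d[2]
def crop(name,x0,y0,w,h,s,out,gain=1.0):
    im=cv2.imread(f"pics/{name}.png")[y0:y0+h,x0:x0+w]; im=cv2.convertScaleAbs(cv2.resize(im,None,fx=s,fy=s,interpolation=cv2.INTER_CUBIC),alpha=gain); cv2.imwrite(f"pics/{out}.png",im)
E
python3 - <<'E'
from h import *
for n in ["scene","top"]: shot(n,n+"1")
crop("top1",170,105,240,180,3.33,"tc",1.8); crop("scene1",110,100,210,200,3,"sc",1.3)
E
```

```text
(no output)
```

View pics/tc.png

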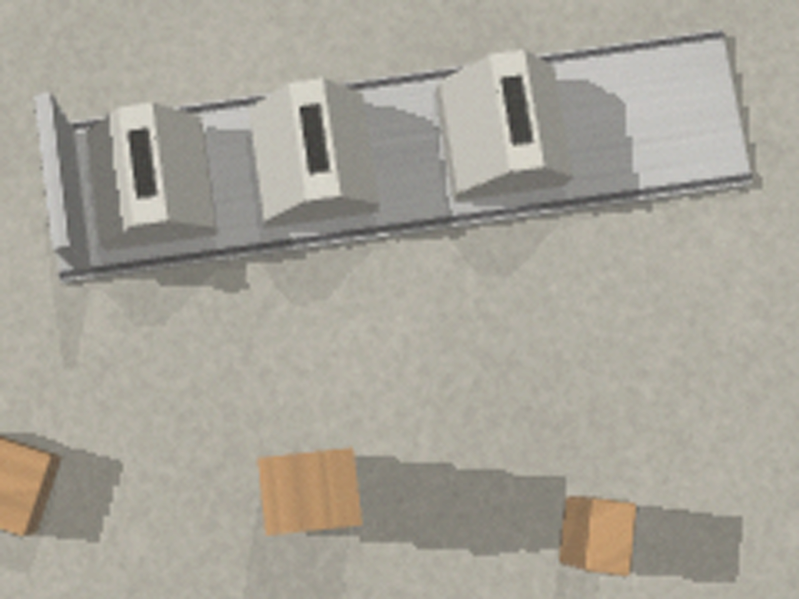

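View pics/sc.png

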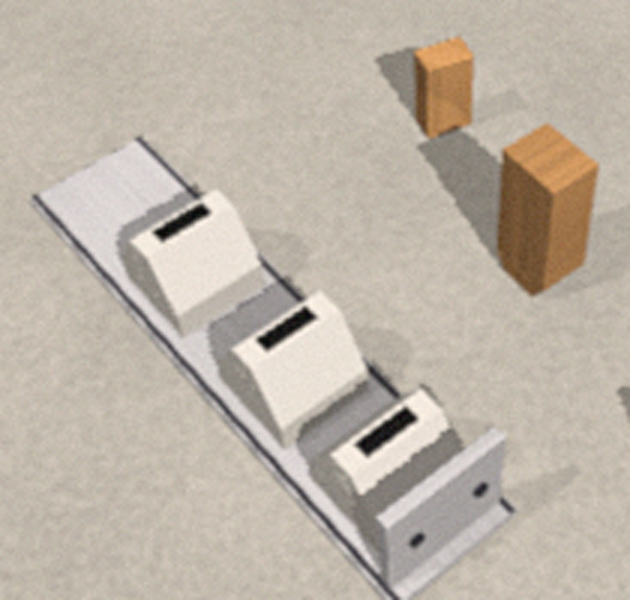

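```bash
cat > m1.py <<'E'
from h import *
from scipy.optimize import least_squares
kt,ks=load("top1"),load("scene1")
T=lambda a:np.array(a)/3.33+[170,105]-.35; S=lambda a:np.array(a)/3+[110,100]-.33
# spacer: rectangle 40 x 50 at z .12
st=T([(258,458),(353,449),(361,524),(267,534)])
ss=S([(503,152),(548,125),(598,163),(555,192)])
def rect(p,hx,hy,z): # order: (+x,+y),(+x,-y),(-x,-y),(-x,+y)
    c,s=np.cos(p[2]),np.sin(p[2]); L=np.array([[hx,hy],[hx,-hy],[-hx,-hy],[-hx,hy]])
    return np.c_[L@np.array([[c,s],[-s,c]])+p[:2],np.full(4,z)]
print([ray(kt,u,.12).round(4) for u in st]); print([ray(ks,u,.12).round(4) for u in ss])
for obs in ['t','s','b']:
    def f(p):
        P=rect(p,.02,.025,.12); r=[]
        if obs!='s': r+=list((proj(kt,P)-st).ravel())
        if obs!='t': r+=list((proj(ks,P[[1,2,3,0]])-ss).ravel())
        return r
    q=least_squares(f,[.35,0,0]); print('spacer',obs,q.x[:2].round(4),np.degrees(q.x[2]).round(2),np.sqrt(np.mean(q.fun**2)))
    if obs=='b':print(np.round(q.fun,1))
slT=T([(143,161),(314,138),(517,109)]); slS=S([(387,431),(287,328),(182,222)])
A=[ray(kt,u,.073) for u in slT];B=[ray(ks,u,.073) for u in slS]
print(np.round(A,4),np.round(B,4))
for X in (A,B):
    d=np.diff(X,axis=0); print(np.linalg.norm(d,axis=1),np.degrees(np.arctan2(d[:,0],-d[:,1])))
# rail edges robot side and far, z .008
for n,a in (("near",[(62,276),(752,178)]),("far",[(75,127),(723,35)])):
    P=[ray(kt,u,.008) for u in T(a)]; d=P[1]-P[0]; print(n,np.round(P,4),np.degrees(np.arctan2(d[0],-d[1])))
E
python3 m1.py
```

```text
[array([0.4686, 0.0266, 0.12  ]), array([ 0.4725, -0.0227,  0.12  ]), array([ 0.4341, -0.026 ,  0.12  ]), array([0.4297, 0.0225, 0.12  ])]
[array([ 0.4757, -0.0196,  0.12  ]), array([ 0.436 , -0.0232,  0.12  ]), array([0.4299, 0.0228, 0.12  ]), array([0.4686, 0.0275, 0.12  ])]
spacer t [4.512e-01 1.000e-04] 5.1 0.32485426743856516
spacer s [0.4525 0.0018] 6.67 0.48032511460815636
spacer b [0.4516 0.0006] 5.66 0.5467408317799151
[-0.5 -0.2 -0.3 -0.8  0.2 -0.  -0.6  0.3 -0.1 -1.2 -0.2 -1.3  0.5  0.1
 -0.2  0.1]
[[ 0.6391  0.0917  0.073 ]
 [ 0.6508 -0.0065  0.073 ]
 [ 0.6656 -0.123   0.073 ]] [[ 0.6387  0.0925  0.073 ]
 [ 0.6508 -0.0062  0.073 ]
 [ 0.6661 -0.1224  0.073 ]]
[0.09881905 0.11744309] [6.76409048 7.24598322]
[0.09944282 0.11713796] [6.97104824 7.49265945]
near [[ 0.5834  0.149   0.008 ]
 [ 0.6371 -0.2766  0.008 ]] 7.197527904403967
far [[ 0.6775  0.1415  0.008 ]
 [ 0.7288 -0.2645  0.008 ]] 7.195485539900347
```

```bash
cat > go.py <<'E'
import sys
from h import *
def go(x,y,z,yaw):
    o=env.get_obs(); Rt=R.from_euler('xyz',o["tool_rot"],degrees=True)
    T=R.from_euler('xyz',[180,0,yaw],degrees=True)
    d=Rt.inv().apply(np.array([x,y,z])-o["tool_pos"]); w=(Rt.inv()*T).as_rotvec()
    print("t",round(o["time_s"],2),"pos",o["tool_pos"].round(4),"rot",o["tool_rot"].round(2),"F",o["force"].round(2),"grip",round(o["grip_width"],4))
    print("shift",d.round(4),"turn",w.round(4))
if __name__=="__main__": go(*map(float,sys.argv[1:]))
E
python3 go.py 0.4516 0.0006 0.2 5.6
```

```text
t 0.25 pos [0.2849 0.584  0.222 ] rot [1.7999e+02 5.0000e-02 6.4000e+01] F [-0.47 -0.07 -0.86] grip 0.0871
shift [-0.4513  0.4056  0.0225] turn [5.0000e-04 8.0000e-04 1.0193e+00]
```

>>> send_rows:
  steps:
    - [[-0.028,0.025,0],[0,0,0.065],0.087]
    - [[-0.056,0.05,0],[0,0,0.13],0.087]
    - [[-0.084,0.075,0],[0,0,0.195],0.087]
    - [[-0.112,0.1,0],[0,0,0.26],0.087]
    - [[-0.14,0.125,0],[0,0,0.325],0.087]

```text
time_s: 0.67
tool_pos: [0.3361, 0.4018, 0.2224]
tool_rot: [-180.0, -0.0, 45.2]
force: [0.6, -0.9, 1.2]
grip_width: 0.0869
```

```bash
python3 go.py 0.4516 0.0006 0.2 5.6
```

```text
t 0.67 pos [0.3361 0.4018 0.2224] rot [-180.     -0.     45.21] F [ 0.6  -0.89  1.18] grip 0.0869
shift [-0.2033  0.3646  0.0224] turn [-0.     -0.      0.6913]
```

>>> send_rows:
  steps:
    - [[-0.019,0.034,0],[0,0,0.07],0.087]
    - [[-0.038,0.068,0],[0,0,0.14],0.087]
    - [[-0.057,0.102,0],[0,0,0.21],0.087]
    - [[-0.076,0.136,0],[0,0,0.28],0.087]
    - [[-0.095,0.17,0],[0,0,0.35],0.087]

```text
time_s: 1.08
tool_pos: [0.3904, 0.2146, 0.2227]
tool_rot: [-180.0, -0.0, 25.1]
force: [-0.0, -0.0, 0.1]
grip_width: 0.0868
```

```bash
python3 go.py 0.4516 0.0006 0.2 5.6
```

```text
t 1.08 pos [0.3904 0.2146 0.2227] rot [-1.7998e+02 -4.0000e-02  2.5140e+01] F [-0.03 -0.01  0.13] grip 0.0868
shift [-0.0355  0.2198  0.0226] turn [-0.0005 -0.0006  0.341 ]
```

>>> send_rows:
  steps:
    - [[-0.006,0.036,0],[0,0,0.068],0.087]
    - [[-0.012,0.072,0],[0,0,0.136],0.087]
    - [[-0.018,0.108,0],[0,0,0.204],0.087]
    - [[-0.026,0.146,0],[0,0,0.272],0.087]
    - [[-0.032,0.182,0],[0,0,0.34],0.087]

```text
time_s: 1.5
tool_pos: [0.4391, 0.0362, 0.2228]
tool_rot: [-180.0, -0.0, 5.6]
force: [0.2, 0.1, 0.6]
grip_width: 0.0869
```

```bash
python3 go.py 0.4516 0.0006 0.2 5.6; python3 -c "
from h import *
shot('wrist','w2'); shot('top','t2')"
```

```text
t 1.5 pos [0.4391 0.0362 0.2228] rot [-1.7997e+02 -4.0000e-02  5.6400e+00] F [0.18 0.09 0.55] grip 0.0869
shift [0.0089 0.0367 0.0228] turn [-0.0005 -0.0008  0.0006]
```

View pics/w2.png

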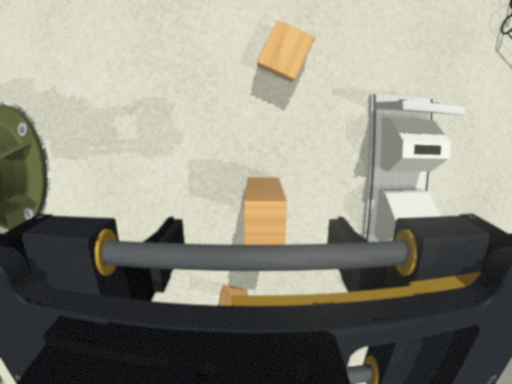

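>>> send_rows:
  steps:
    - [[0.005,0.018,0.01],[0,0,0],0.087]
    - [[0.009,0.037,0.023],[0,0,0],0.087]
    - [[0.009,0.037,0.055],[0,0,0],0.087]
    - [[0.009,0.037,0.083],[0,0,0],0.087]
    - [[0.009,0.037,0.083],[0,0,0],0.087]

```text
time_s: 2.02
tool_pos: [0.4478, 0.0024, 0.1349]
tool_rot: [180.0, 0.5, 5.9]
force: [-1.6, 0.3, -0.4]
grip_width: 0.0871
```

```bash
python3 go.py 0.4516 0.0006 0.092 5.6; python3 -c "
from h import *
shot('wrist','w3'); shot('top','t3')"
```

```text
t 2.02 pos [0.4478 0.0024 0.1349] rot [179.96   0.52   5.86] F [-1.65  0.33 -0.39] grip 0.0871
shift [0.0039 0.0022 0.0428] turn [0.0007 0.0092 0.0045]
```

View pics/w3.png

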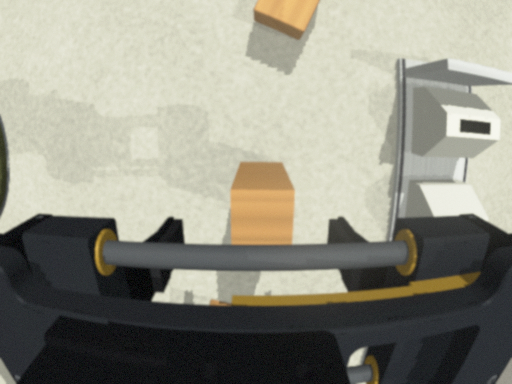

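>>> send_rows:
  steps:
    - [[0,0,0.01],[0,0,0],0.087]
    - [[0,0,0.02],[0,0,0],0.087]
    - [[0,0,0.03],[0,0,0],0.087]
    - [[0,0,0.04],[0,0,0],0.087]
    - [[0,0,0.045],[0,0,0],0.087]

```text
time_s: 2.53
tool_pos: [0.4511, 0.0025, 0.0931]
tool_rot: [180.0, 0.1, 5.9]
force: [0.1, 0.9, -0.3]
grip_width: 0.0872
```

>>> send_rows:
  steps:
    - [[0,0,0],[0,0,0],0.087]
    - [[0,0,0],[0,0,0],0.087]
    - [[0,0,0],[0,0,0],0.087]
    - [[0,0,0],[0,0,0],0.087]
    - [[0,0,0],[0,0,0],0.087]

```text
time_s: 2.95
tool_pos: [0.4523, 0.0025, 0.095]
tool_rot: [-180.0, -0.1, 5.8]
force: [-0.8, 0.1, -0.7]
grip_width: 0.087
```

```bash
python3 go.py 0.4516 0.0006 0.092 5.6; python3 -c "
from h import *
shot('wrist','w4'); shot('scene','s4');crop('s4',230,80,170,150,4.5,'s4c',1.3)"
```

```text
t 2.95 pos [0.4523 0.0025 0.095 ] rot [-1.7999e+02 -6.0000e-02  5.8400e+00] F [-0.76  0.06 -0.72] grip 0.087
shift [-0.0009  0.0018  0.003 ] turn [-0.0002 -0.0011  0.0042]
```

View pics/s4c.png

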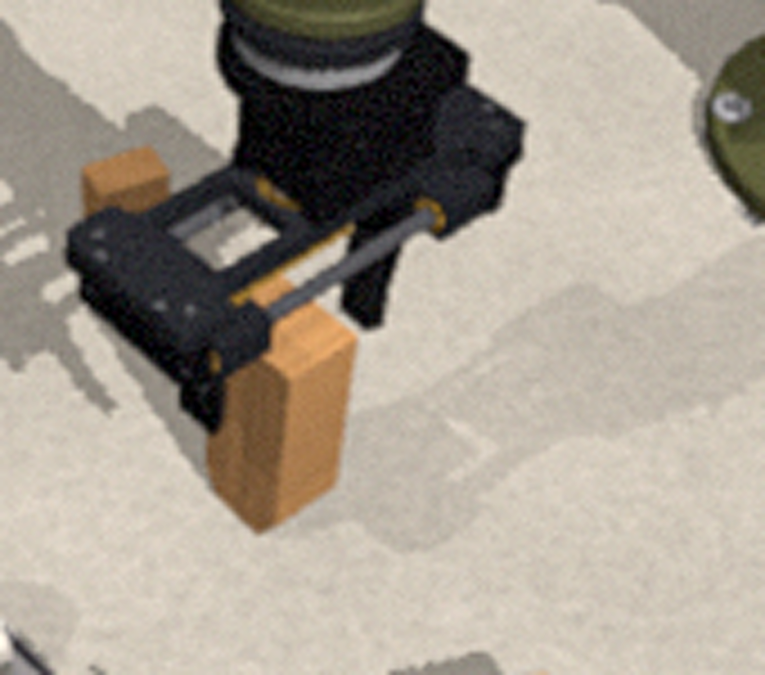

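```bash
python3 -c "
from h import *
from m1 import rect
k=load('w4'); P=rect([.4516,.0006,np.radians(5.66)],.02,.025,.12); 
im=cv2.imread('pics/w4.png')
print(proj(k,P,True).round(1), k.round(3))
P2=rect([.4516,.0006,np.radians(5.66)],.02,.015,0)
for p,c in [(q,(255,0,0)) for q in proj(k,P,True)]+[(q,(0,0,255)) for q in proj(k,P2,True)]: cv2.circle(im,tuple(int(round(v)) for v in p),3,c,1)
cv2.imwrite('pics/w4o.png',cv2.resize(im[80:300,130:400],None,fx=2.7,fy=2.7))
" | tail -4
```

```text
[291.4 295.4]
 [220.  295.3]
 [215.6 211.6]] [ 2.97319e+02  2.97319e+02  2.55432e+02  1.89967e+02  4.44000e-01
  7.30000e-02  2.58000e-01 -1.50720e+01 -6.80000e-02  5.85000e+00]
```

View pics/w4o.png

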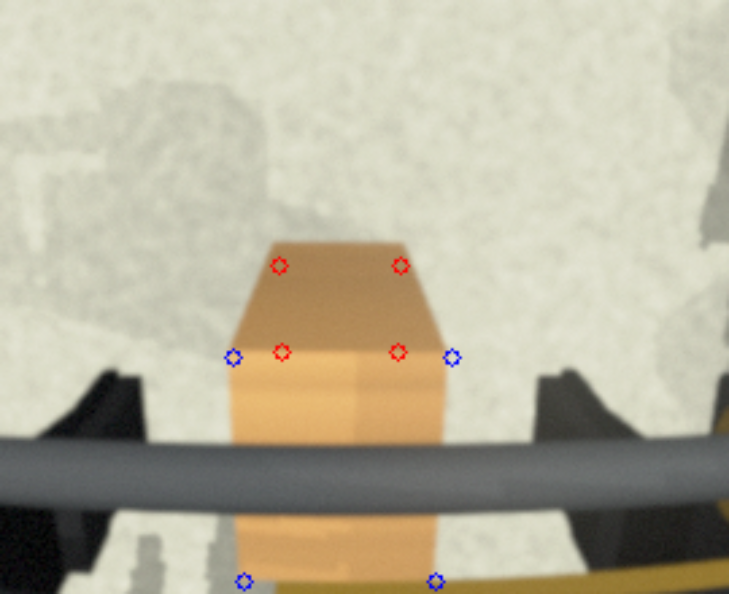

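>>> send_rows:
  steps:
    - [[-0.001,0.001,0.003],[0,0,0],0.087]
    - [[-0.001,0.001,0.003],[0,0,0],0.087]
    - [[-0.001,0.001,0.003],[0,0,0],0.06]
    - [[-0.001,0.001,0.003],[0,0,0],0.045]
    - [[-0.001,0.001,0.003],[0,0,0],0.03]
  grip_force: 30

```text
time_s: 3.47
tool_pos: [0.451, 0.0014, 0.0916]
tool_rot: [-180.0, -0.0, 5.8]
force: [-0.3, -0.8, 0.4]
grip_width: 0.0741
```

>>> send_rows:
  steps:
    - [[0,0,0],[0,0,0],0.03]
    - [[0,0,0],[0,0,0],0.03]
    - [[0,0,0],[0,0,0],0.03]
    - [[0,0,0],[0,0,0],0.03]
    - [[0,0,0],[0,0,0],0.03]
  grip_force: 40

```text
time_s: 3.88
tool_pos: [0.451, 0.0014, 0.0916]
tool_rot: [-180.0, -0.0, 5.8]
force: [-0.1, -0.5, 1.3]
grip_width: 0.0416
```

```bash
python3 go.py 0.4516 0.0006 0.3 7.2
```

```text
t 3.88 pos [0.451  0.0014 0.0916] rot [-1.80e+02 -1.00e-02  5.85e+00] F [-0.12 -0.51  1.26] grip 0.0416
shift [ 0.0005  0.0008 -0.2084] turn [-0.     -0.0001 -0.0236]
```

>>> send_rows:
  steps:
    - [[0,0,0],[0,0,0],0.03]
    - [[0,0,0],[0,0,0],0.03]
    - [[0,0,0],[0,0,0],0.03]
    - [[0,0,-0.01],[0,0,0],0.03]
    - [[0,0,-0.025],[0,0,0],0.03]
  grip_force: 40

```text
time_s: 4.3
tool_pos: [0.4493, 0.0011, 0.1158]
tool_rot: [180.0, 0.2, 5.8]
force: [0.0, 0.6, -1.5]
grip_width: 0.0395
```

>>> send_rows:
  steps:
    - [[0,0,-0.02],[0,0,0],0.03]
    - [[0,0,-0.045],[0,0,-0.01],0.03]
    - [[0,0,-0.07],[0,0,-0.024],0.03]
    - [[0,0,-0.08],[0,0,-0.024],0.03]
    - [[0,0,-0.08],[0,0,-0.024],0.03]

```text
time_s: 4.72
tool_pos: [0.4527, 0.0015, 0.1993]
tool_rot: [-180.0, -0.3, 7.2]
force: [0.4, -0.0, -1.8]
grip_width: 0.0397
```

```bash
python3 go.py 0.6464 0.0326 0.2 7.2; python3 -c "
from h import *
shot('wrist','w5');shot('scene','s5');crop('s5',230,30,170,150,4.5,'s5c',1.3)"
```

```text
t 4.72 pos [0.4527 0.0015 0.1993] rot [-179.95   -0.3     7.2 ] F [ 0.42 -0.04 -1.85] grip 0.0397
shift [ 0.1961 -0.0065  0.0003] turn [-0.0009 -0.0053 -0.    ]
```

View pics/s5c.png

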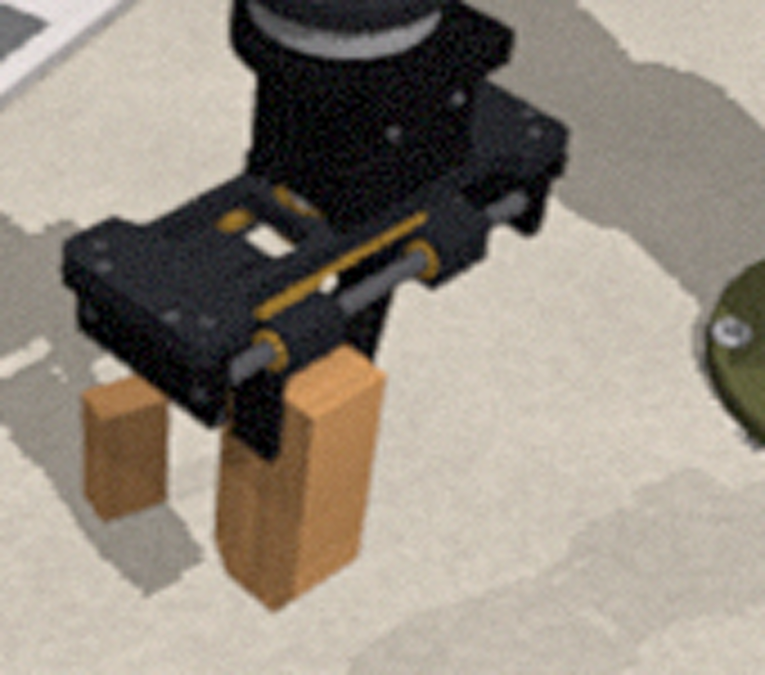

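View pics/w5.png

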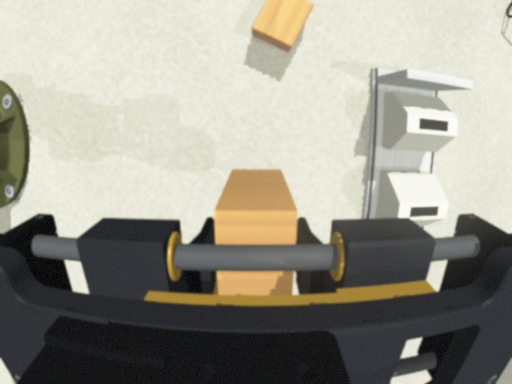

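```bash
python3 -c "
from h import *
crop('w5',200,155,120,150,5,'w5c')
k=load('w5'); tp=np.array([.4527,.0015,.1993]); Rt=R.from_euler('xyz',[180,0,7.2],degrees=True)
for dy in (-.001,0,.001):
  P=tp+Rt.apply([[sx*.02,-.025+dy,-.0284] for sx in(-1,1)]+[[sx*.02,-.015+dy,.0916] for sx in(-1,1)]+[[sx*.02,-.025+dy,.0756] for sx in(-1,1)]+[[sx*.02,.025+dy,-.0284] for sx in(-1,1)])
  print(dy,((proj(k,P,True)-[200,155])*5).round(1).tolist())
"
```

```text
-0.001 [[81.7, 268.1], [498.2, 267.3], [166.5, 103.4], [394.5, 103.2], [159.0, 64.5], [403.6, 64.3], [105.2, 699.9], [471.7, 698.2]]
0 [[82.1, 278.0], [497.7, 277.1], [166.6, 109.0], [394.4, 108.7], [159.1, 70.5], [403.5, 70.3], [105.7, 707.2], [471.1, 705.5]]
0.001 [[82.5, 287.8], [497.2, 286.9], [166.7, 114.5], [394.3, 114.3], [159.2, 76.5], [403.4, 76.2], [106.2, 714.5], [470.6, 712.7]]
```

View pics/w5c.png

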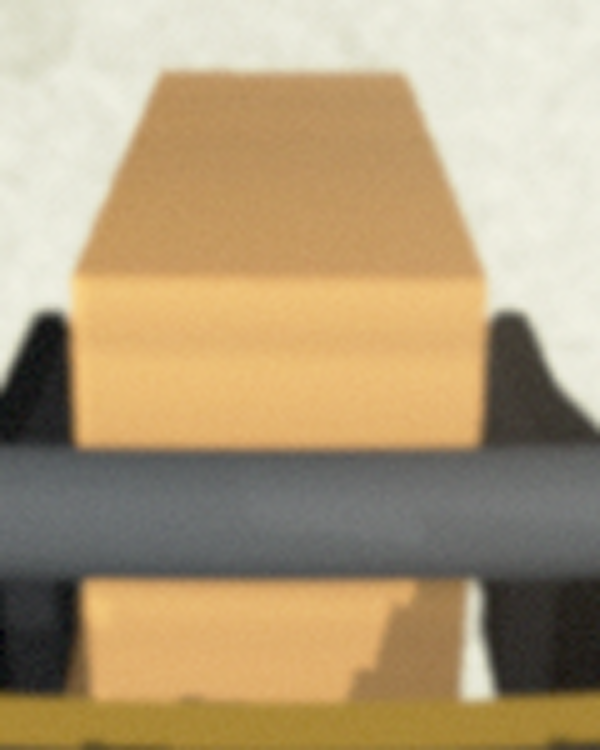

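>>> send_rows:
  steps:
    - [[0.03,-0.001,0],[0,0,0],0.03]
    - [[0.067,-0.002,0],[0,0,0],0.03]
    - [[0.105,-0.003,0],[0,0,0],0.03]
    - [[0.143,-0.005,0],[0,0,0],0.03]
    - [[0.175,-0.006,0],[0,0,0],0.03]

```text
time_s: 5.23
tool_pos: [0.6248, 0.0302, 0.1936]
tool_rot: [180.0, 0.2, 7.3]
force: [-0.5, -0.5, -0.9]
grip_width: 0.0399
```

>>> send_rows:
  steps:
    - [[0.012,-0.001,0],[0,0,0],0.03]
    - [[0.02,-0.001,0],[0,0,0],0.03]
    - [[0.02,-0.001,0],[0,0,0],0.03]
    - [[0.02,-0.001,0],[0,0,0],0.03]
    - [[0.02,-0.001,0],[0,0,0],0.03]

```text
time_s: 5.65
tool_pos: [0.6422, 0.0322, 0.1961]
tool_rot: [-180.0, 0.1, 7.2]
force: [-0.7, -0.4, -1.7]
grip_width: 0.0397
```

```bash
python3 go.py 0.6464 0.0326 0.14 7.2; python3 -c "
from h import *
shot('wrist','w6');shot('scene','s6');crop('s6',110,80,210,200,3,'s6c',1.3)"
```

```text
t 5.65 pos [0.6422 0.0322 0.1961] rot [-1.7998e+02  9.0000e-02  7.1700e+00] F [-0.7  -0.39 -1.74] grip 0.0397
shift [0.0043 0.0001 0.0561] turn [-0.0003  0.0016 -0.0005]
```

View pics/s6c.png

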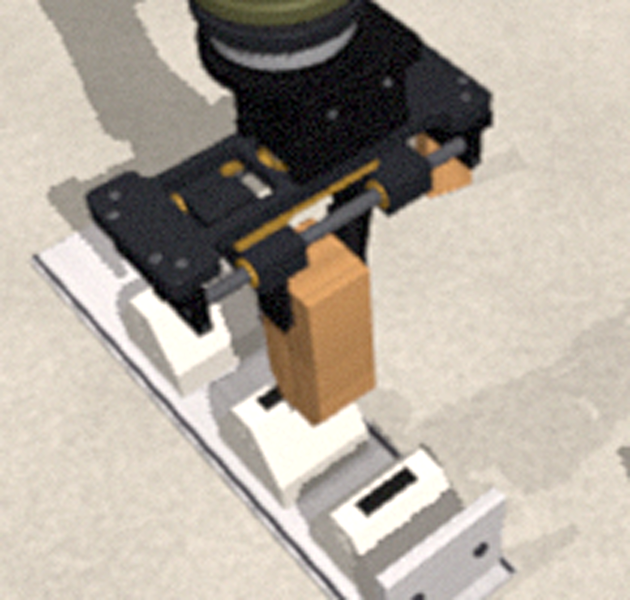

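View pics/w6.png

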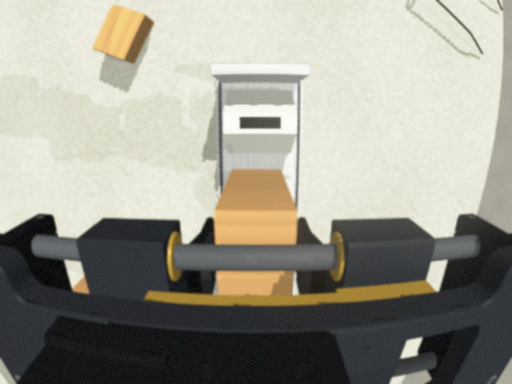

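```bash
python3 -c "
from h import *
crop('w6',195,55,130,130,4.6,'w6c')
k=load('w6'); tp=np.array([.6422,.0322,.1961]); Rt=R.from_euler('xyz',[180,0,7.2],degrees=True)
for c in (.058,.060,.062):
  zz=.073-tp[2]
  P=[[0,-c,-zz],[-.035,-c+.01,-zz],[.035,-c+.01,-zz],[-.035,-c-.01,-zz],[.035,-c-.01,-zz]]
  print(c,((proj(k,tp+Rt.apply(P),True)-[195,55])*4.6).round(1).tolist())
"
```

```text
0.058 [[284.0, 325.1], [117.0, 373.9], [450.9, 374.0], [115.6, 279.0], [452.3, 279.0]]
0.06 [[284.0, 315.5], [116.9, 364.4], [451.1, 364.5], [115.5, 269.4], [452.4, 269.5]]
0.062 [[284.0, 306.0], [116.7, 355.0], [451.2, 355.0], [115.4, 259.9], [452.5, 260.0]]
```

View pics/w6c.png

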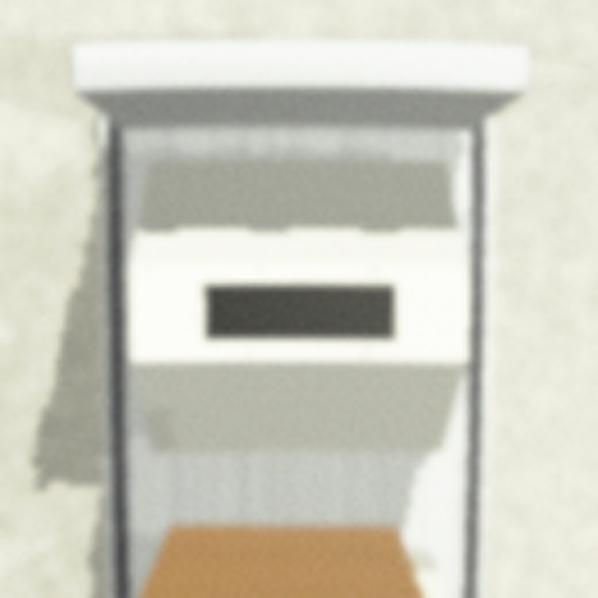

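>>> send_rows:
  steps:
    - [[0.004,-0.001,0.01],[0,0,0],0.03]
    - [[0.004,-0.001,0.025],[0,0,0],0.03]
    - [[0.004,-0.001,0.04],[0,0,0],0.03]
    - [[0.004,-0.001,0.048],[0,0,0],0.03]
    - [[0.004,-0.001,0.048],[0,0,0],0.03]

```text
time_s: 6.17
tool_pos: [0.6456, 0.0345, 0.146]
tool_rot: [-180.0, 0.2, 7.2]
force: [0.2, -0.3, -2.1]
grip_width: 0.0398
```

>>> send_rows:
  steps:
    - [[0,0,0.002],[0,0,0],0.03]
    - [[0,0,0.004],[0,0,0],0.03]
    - [[0,0,0.006],[0,0,0],0.03]
    - [[0,0,0.008],[0,0,0],0.03]
    - [[0,0,0.01],[0,0,0],0.03]

```text
time_s: 6.58
tool_pos: [0.6479, 0.0348, 0.1392]
tool_rot: [-180.0, -0.1, 7.2]
force: [-0.2, 1.4, 0.5]
grip_width: 0.0396
```

```bash
python3 go.py 0.6464 0.0326 0.11 7.2; python3 -c "
from h import *
shot('wrist','w7');crop('w7',195,55,130,130,4.6,'w7c')
shot('scene','s7');crop('s7',110,80,210,200,3,'s7c',1.3)"
```

```text
t 6.58 pos [0.6479 0.0348 0.1392] rot [-1.7995e+02 -9.0000e-02  7.2300e+00] F [-0.17  1.37  0.53] grip 0.0396
shift [-0.0018  0.002   0.0292] turn [-0.0008 -0.0015  0.0005]
```

View pics/s7c.png

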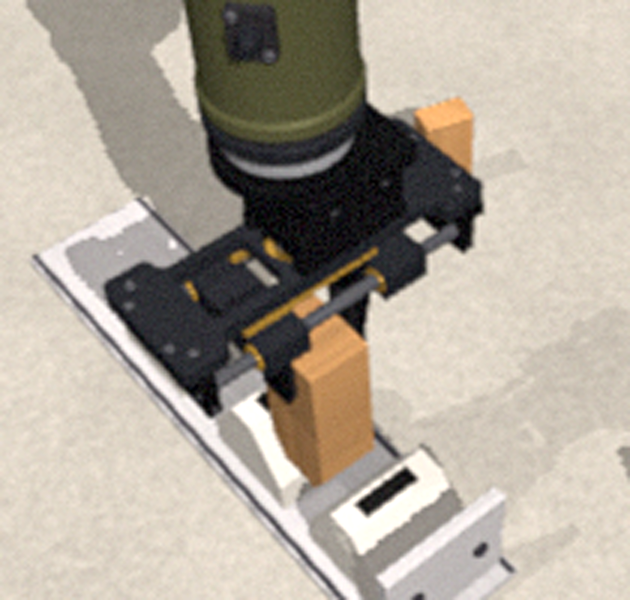

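View pics/w7c.png

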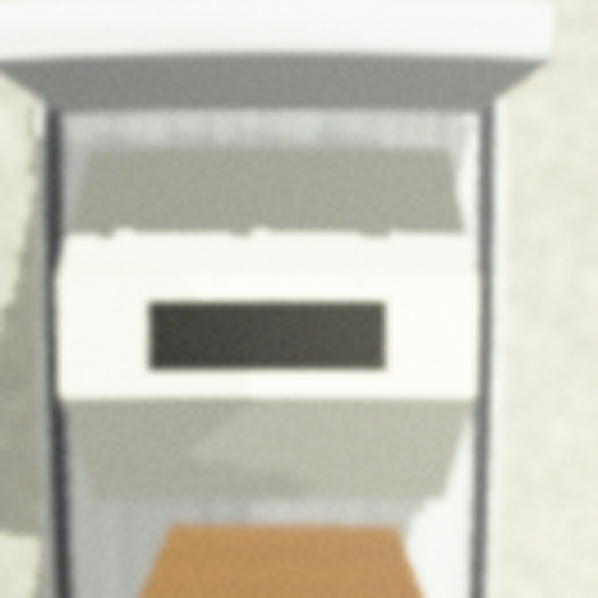

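>>> send_rows:
  steps:
    - [[-0.002,0.001,0.006],[0,0,0],0.03]
    - [[-0.002,0.0015,0.012],[0,0,0],0.03]
    - [[-0.002,0.0015,0.018],[0,0,0],0.03]
    - [[-0.002,0.0015,0.022],[0,0,0],0.03]
    - [[-0.002,0.0015,0.022],[0,0,0],0.03]

```text
time_s: 7.1
tool_pos: [0.6447, 0.0326, 0.1149]
tool_rot: [180.0, 0.1, 7.2]
force: [-0.3, 0.9, -1.7]
grip_width: 0.0397
```

```bash
python3 go.py 0.6464 0.0326 0.11 7.2
```

```text
t 7.1 pos [0.6447 0.0326 0.1149] rot [1.7999e+02 1.4000e-01 7.2200e+00] F [-0.32  0.91 -1.7 ] grip 0.0397
shift [0.0017 0.0002 0.0049] turn [0.0001 0.0024 0.0004]
```

>>> send_rows:
  steps:
    - [[0.001,0,0.002],[0,0,0],0.03]
    - [[0.001,0,0.004],[0,0,0],0.03]
    - [[0.001,0,0.0055],[0,0,0],0.03]
    - [[0.001,0,0.0055],[0,0,0],0.03]
    - [[0.001,0,0.0055],[0,0,0],0.03]

```text
time_s: 7.52
tool_pos: [0.6466, 0.0326, 0.1109]
tool_rot: [180.0, 0.0, 7.2]
force: [0.1, 0.6, -1.5]
grip_width: 0.0397
```

```bash
python3 go.py 0.6464 0.0326 0.1 7.2
```

```text
t 7.52 pos [0.6466 0.0326 0.1109] rot [179.99   0.     7.21] F [ 0.05  0.6  -1.47] grip 0.0397
shift [-0.0002 -0.      0.0109] turn [0.0001 0.     0.0002]
```

>>> send_rows:
  steps:
    - [[0,-0.0003,0.002],[0,0,0],0.03]
    - [[0,-0.0006,0.003],[0,0,0],0.03]
    - [[0,-0.001,0.004],[0,0,0],0.03]
    - [[0,-0.001,0.004],[0,0,0],0.03]
    - [[0,-0.001,0.004],[0,0,0],0.03]

```text
time_s: 7.93
tool_pos: [0.6462, 0.0334, 0.1067]
tool_rot: [180.0, 0.0, 7.2]
force: [0.1, 0.5, -2.4]
grip_width: 0.0396
```

```bash
python3 go.py 0.6464 0.0326 0.1 7.2
```

```text
t 7.93 pos [0.6462 0.0334 0.1067] rot [1.7998e+02 4.0000e-02 7.2100e+00] F [ 0.06  0.47 -2.41] grip 0.0396
shift [0.0001 0.0008 0.0067] turn [0.0003 0.0007 0.0002]
```

>>> send_rows:
  steps:
    - [[0,-0.0003,0],[0,0,0],0.03]
    - [[0,-0.0006,0],[0,0,0],0.03]
    - [[0,-0.001,0],[0,0,0],0.03]
    - [[0,-0.001,0],[0,0,0],0.03]
    - [[0,-0.001,0],[0,0,0],0.03]

```text
time_s: 8.35
tool_pos: [0.6463, 0.034, 0.107]
tool_rot: [180.0, 0.0, 7.2]
force: [-0.2, -1.8, -1.9]
grip_width: 0.0399
```

```bash
python3 go.py 0.6464 0.0326 0.1 7.2;python3 -c "
from h import *
shot('wrist','w8');crop('w8',195,55,130,130,4.6,'w8c')
shot('scene','s8');crop('s8',150,120,140,140,4.3,'s8c',1.3)"
```

```text
t 8.35 pos [0.6463 0.034  0.107 ] rot [1.7995e+02 1.0000e-02 7.2000e+00] F [-0.18 -1.82 -1.86] grip 0.0399
shift [-0.      0.0014  0.007 ] turn [ 0.0008  0.0002 -0.    ]
```

View pics/s8c.png

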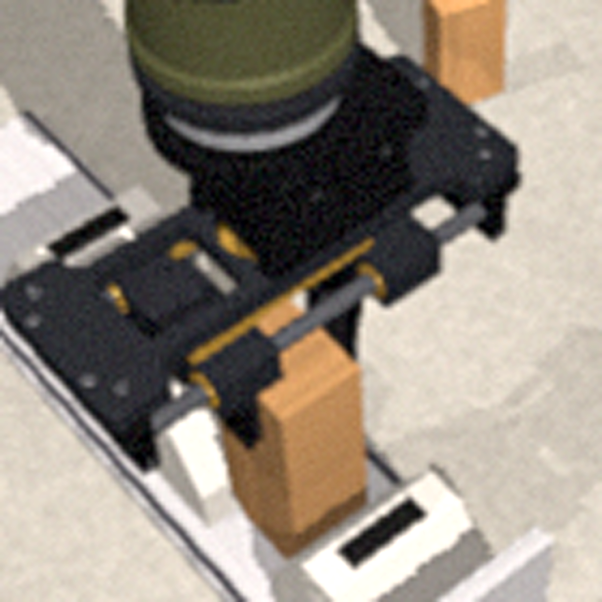

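View pics/w8c.png

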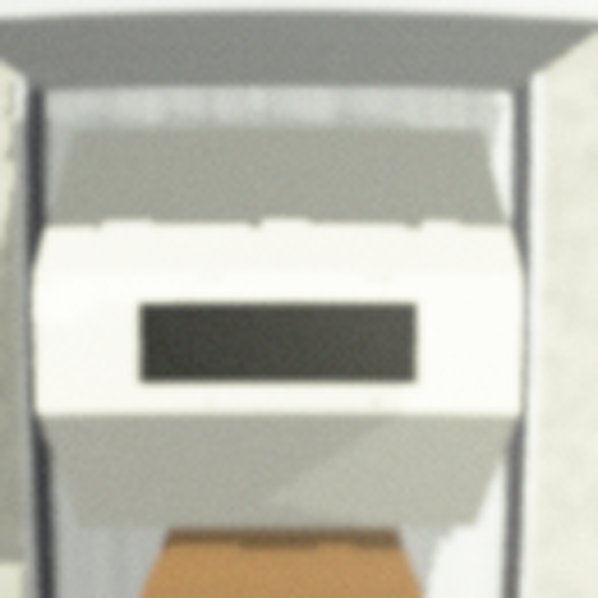

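>>> send_rows:
  steps:
    - [[0,0,0.002],[0,0,0],0.03]
    - [[0,0,0.004],[0,0,0],0.03]
    - [[0,0,0.005],[0,0,0],0.03]
    - [[0,0,0.006],[0,0,0],0.03]
    - [[0,0,0.006],[0,0,0],0.03]

```text
time_s: 8.87
tool_pos: [0.6467, 0.0342, 0.1011]
tool_rot: [180.0, -0.0, 7.2]
force: [0.7, -3.2, -1.2]
grip_width: 0.0398
```

```bash
python3 go.py 0.6464 0.0326 0.1 7.2
```

```text
t 8.87 pos [0.6467 0.0342 0.1011] rot [ 1.7996e+02 -4.0000e-02  7.2000e+00] F [ 0.65 -3.17 -1.25] grip 0.0398
shift [-0.0005  0.0015  0.0011] turn [ 0.0007 -0.0007  0.    ]
```

>>> send_rows:
  steps:
    - [[0,0,0.001],[0,0,0],0.03]
    - [[0,0,0.0015],[0,0,0],0.03]
    - [[0,0,0.002],[0,0,0],0.03]
    - [[0,0,0.0025],[0,0,0],0.03]
    - [[0,0,0.0025],[0,0,0],0.03]

```text
time_s: 9.28
tool_pos: [0.6467, 0.0341, 0.0996]
tool_rot: [180.0, -0.0, 7.2]
force: [-1.4, -4.3, 5.3]
grip_width: 0.0398
```

```bash
python3 go.py 0.6464 0.0326 0.1 7.2;python3 -c "
from h import *
shot('top','t9');crop('t9',170,105,240,100,3.33,'t9c',1.8)
shot('scene','s9');crop('s9',100,100,200,200,3,'s9c',1.3)"
```

```text
t 9.28 pos [0.6467 0.0341 0.0996] rot [ 1.7998e+02 -5.0000e-02  7.2000e+00] F [-1.4  -4.29  5.29] grip 0.0398
shift [-0.0005  0.0015 -0.0004] turn [ 0.0004 -0.0008  0.0001]
```

View pics/s9c.png

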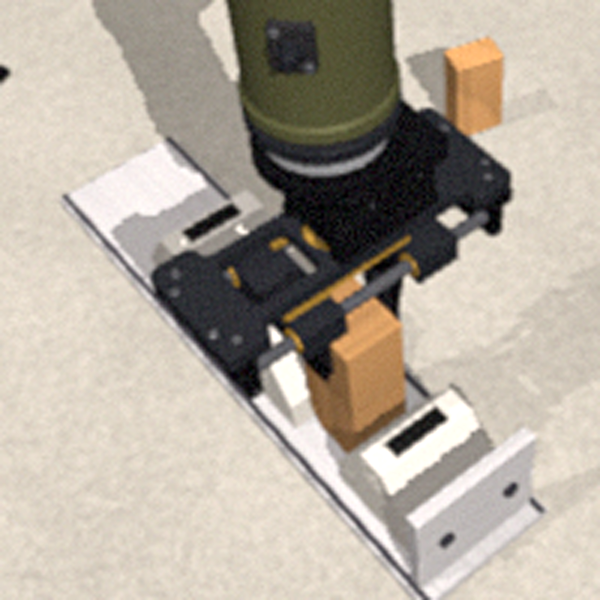

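>>> send_rows:
  steps:
    - [[0,0,-0.003],[0,0,0],0.03]
    - [[0,0,-0.006],[0,0,0],0.03]
    - [[0,0,-0.01],[0,0,0],0.03]
    - [[0,0,-0.015],[0,0,0],0.03]
    - [[0,0,-0.02],[0,0,0],0.03]

```text
time_s: 9.8
tool_pos: [0.646, 0.0369, 0.1188]
tool_rot: [-179.8, 0.0, 7.3]
force: [1.3, 0.8, -1.3]
grip_width: 0.0399
```

>>> send_rows:
  steps:
    - [[0,0,-0.01],[0,0,0],0.03]
    - [[0,0,-0.03],[0,0,0],0.03]
    - [[0,0,-0.05],[0,0,0],0.03]
    - [[0,0,-0.07],[0,0,0],0.03]
    - [[0,0,-0.08],[0,0,0],0.03]

```text
time_s: 10.22
tool_pos: [0.6477, 0.0361, 0.2025]
tool_rot: [-179.9, -0.3, 7.3]
force: [1.1, -0.4, -1.1]
grip_width: 0.0397
```

>>> send_rows:
  steps:
    - [[0,0,0],[0,0,0],0.03]
    - [[0,0,0],[0,0,0],0.03]
    - [[0,0,0],[0,0,0],0.03]
    - [[0,0,0],[0,0,0],0.03]
    - [[0,0,0],[0,0,0],0.03]

```text
time_s: 10.63
tool_pos: [0.6456, 0.0348, 0.1972]
tool_rot: [-180.0, 0.1, 7.2]
force: [-1.0, -0.3, -1.2]
grip_width: 0.0397
```

```bash
python3 go.py 0.6617 -0.085 0.2 7.2;python3 -c "
from h import *
shot('top','t10');crop('t10',170,105,240,100,3.33,'t10c',1.8)
shot('wrist','w10');crop('w10',195,55,130,130,4.6,'w10c')
shot('scene','s10');crop('s10',100,100,200,200,3,'s10c',1.3)"
```

```text
t 10.63 pos [0.6456 0.0348 0.1972] rot [-1.80e+02  1.30e-01  7.22e+00] F [-1.04 -0.26 -1.2 ] grip 0.0397
shift [ 0.0009  0.1209 -0.0028] turn [-0.0001  0.0023  0.0004]
```

View pics/s10c.png

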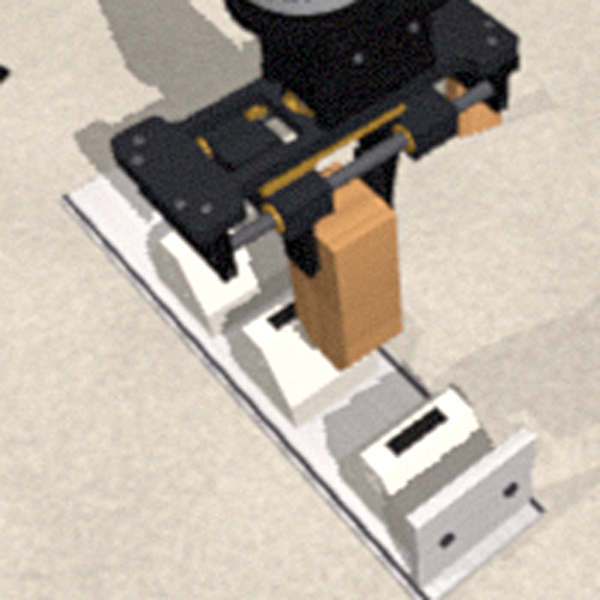

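View pics/t10c.png

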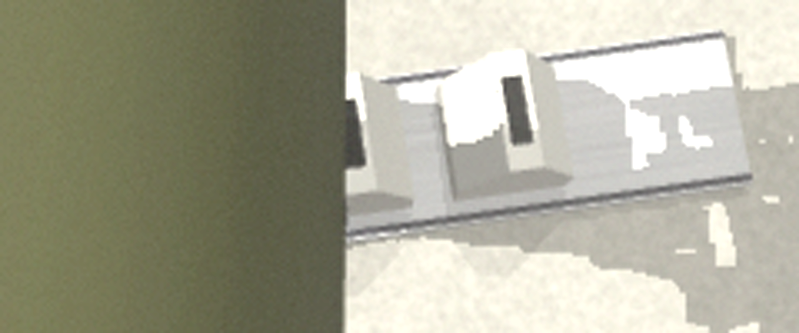

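View pics/w10.png

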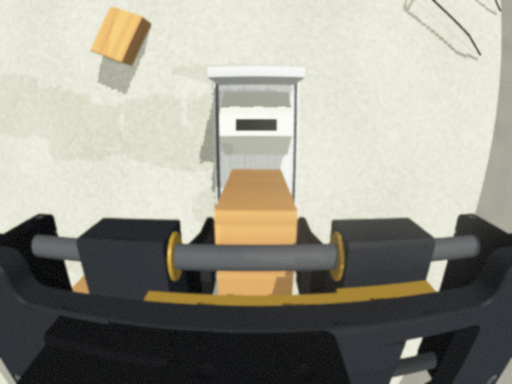

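>>> send_rows:
  steps:
    - [[0.001,0.02,0],[0,0,0],0.03]
    - [[0.001,0.045,0],[0,0,0],0.03]
    - [[0.001,0.075,0],[0,0,0],0.03]
    - [[0.001,0.105,0],[0,0,0],0.03]
    - [[0.001,0.121,0],[0,0,0],0.03]

```text
time_s: 11.2
tool_pos: [0.6622, -0.0905, 0.1985]
tool_rot: [179.8, 0.0, 7.0]
force: [-0.1, -1.4, -1.9]
grip_width: 0.0395
```

>>> send_rows:
  steps:
    - [[0,0,0],[0,0,0],0.03]
    - [[0,0,0],[0,0,0],0.03]
    - [[0,0,0],[0,0,0],0.03]
    - [[0,0,0],[0,0,0],0.03]
    - [[0,0,0],[0,0,0],0.03]

```text
time_s: 11.62
tool_pos: [0.6627, -0.0832, 0.1984]
tool_rot: [-179.9, 0.0, 7.4]
force: [-0.0, 0.0, -1.5]
grip_width: 0.0399
```

```bash
python3 go.py 0.6617 -0.0855 0.1972 7.2;python3 -c "
from h import *
shot('wrist','w11');crop('w11',195,55,130,130,4.6,'w11c')
shot('scene','s11');crop('s11',100,100,200,200,3,'s11c',1.3)
print(load('w10')[4:],load('w11')[4:])"
```

```text
t 11.62 pos [ 0.6627 -0.0832  0.1984] rot [-179.95    0.      7.37] F [-0.01  0.01 -1.54] grip 0.0399
shift [-0.0013  0.0022  0.0012] turn [-0.0009  0.0001  0.003 ]
[  0.63596034   0.10553704   0.36021531 -15.08443544   0.09919549
   7.22489466] [ 6.52430886e-01 -1.25951952e-02  3.61325370e-01 -1.50313002e+01
 -9.43034581e-03  7.37770172e+00]
```

View pics/w11c.png

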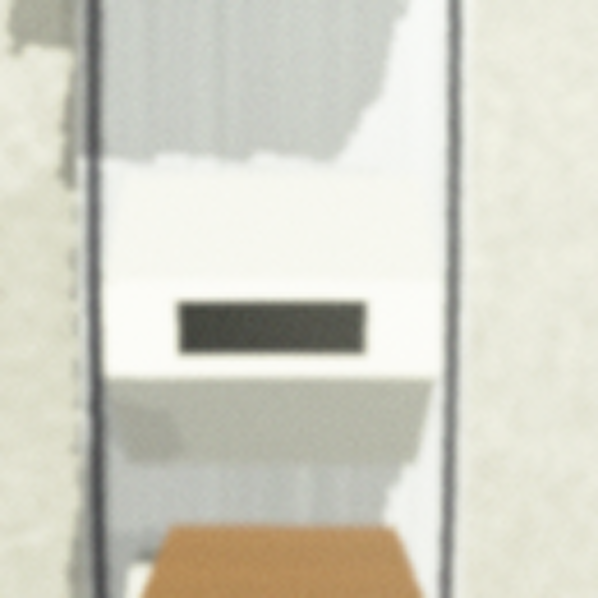

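View pics/w10c.png

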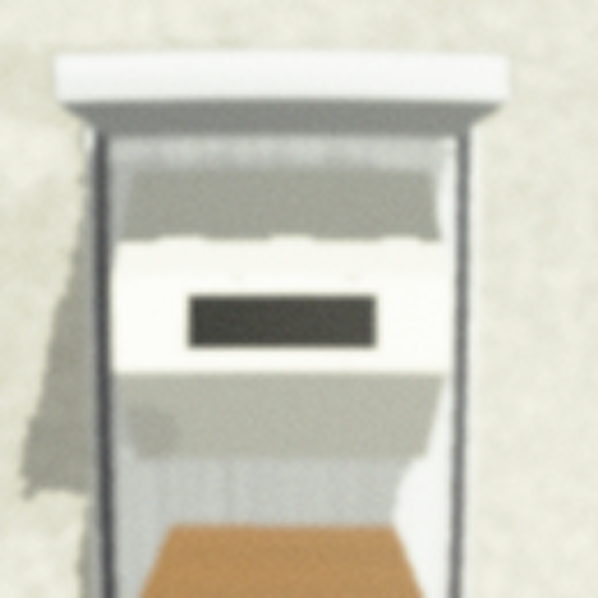

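View pics/s11c.png

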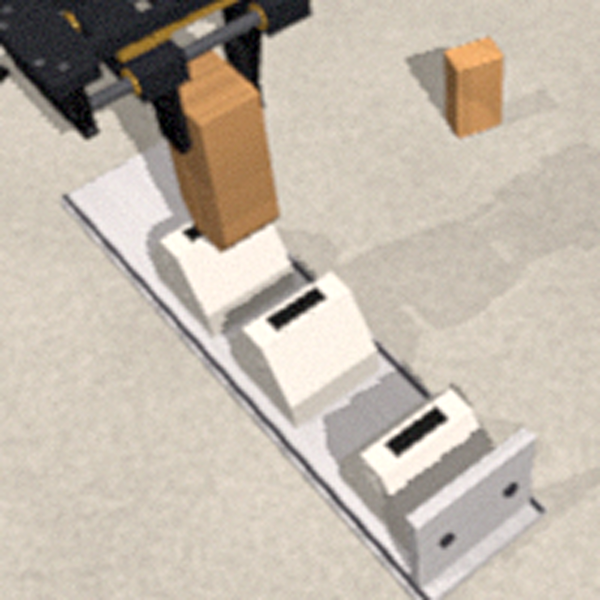

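```bash
cat > fr.py <<'E'
from h import *
from scipy.optimize import fsolve
def fray(k,uv,z):
    du=(np.array(uv)-k[2:4])/k[:2]; th=np.linalg.norm(du); d=np.array([*(np.sin(th)*du/th),np.cos(th)]); d=R.from_euler('xyz',k[7:10],degrees=True).apply([d[0],-d[1],-d[2]]); return k[4:7]+d*(z-k[6])/d[2]
E
python3 -c "
from fr import *
u=np.array([-np.sin(np.radians(7.2)),np.cos(np.radians(7.2))])
f=lambda n,a:fray(load(n),np.array(a)/4.6+[195,55],.073)
s=[f('w10',(282,322)),f('w11',(272,327.5)),f('w6',(300,312))]; e=[f('w10',(282,373.5)),f('w11',(272,378.5)),f('w6',(300,363))]
print(np.round(s,4),np.round(e,4)); print([x[:2]@u for x in s],[x[:2]@u for x in e])
print('spacing',(s[0]-s[1])[:2]@u,(e[0]-e[1])[:2]@u)
print('contact ref',np.array([.6467,.0340])@u, 'now', np.array([.6627,-.0832])@u)
"
```

```text
[[ 0.6379  0.0928  0.073 ]
 [ 0.653  -0.0264  0.073 ]
 [ 0.6379  0.0929  0.073 ]] [[ 0.6393  0.082   0.073 ]
 [ 0.6544 -0.0372  0.073 ]
 [ 0.6392  0.0823  0.073 ]]
[np.float64(0.01213333101117138), np.float64(-0.10807908222603424), np.float64(0.01219883244846899)] [np.float64(0.0012729860962877732), np.float64(-0.11887966303251762), np.float64(0.0015016801623567166)]
spacing 0.12021241323720562 0.12015264912880541
contact ref -0.04732110230134332 now -0.16560227703242897
```

>>> send_rows:
  steps:
    - [[-0.001,0.002,0.008],[0,0,0],0.03]
    - [[-0.001,0.002,0.018],[0,0,0],0.03]
    - [[-0.001,0.002,0.028],[0,0,0],0.03]
    - [[-0.001,0.002,0.038],[0,0,0],0.03]
    - [[-0.001,0.002,0.042],[0,0,0],0.03]

```text
time_s: 12.13
tool_pos: [0.6604, -0.087, 0.1536]
tool_rot: [-180.0, 0.2, 7.2]
force: [-0.7, -0.0, -1.3]
grip_width: 0.0394
```

>>> send_rows:
  steps:
    - [[0,0,0],[0,0,0],0.03]
    - [[0,0,0],[0,0,0],0.03]
    - [[0,0,0],[0,0,0],0.03]
    - [[0,0,0],[0,0,0],0.03]
    - [[0,0,0],[0,0,0],0.03]

```text
time_s: 12.55
tool_pos: [0.6622, -0.0874, 0.1572]
tool_rot: [180.0, -0.1, 7.2]
force: [0.0, 0.6, -1.0]
grip_width: 0.0399
```

```bash
cat > row.py <<'E'
from h import *
o=env.get_obs();u=np.array([-np.sin(np.radians(7.2)),np.cos(np.radians(7.2))])
s=o["tool_pos"][:2]@u; print("t",round(o["time_s"],2),"row",round(s*1000,2),"to target(-167.8): tool y +",round((s+.1678)*1000,2),"mm; z",o["tool_pos"].round(4),"h",round((o["tool_pos"][2]-.0996)*1e3,1),"yaw",o["tool_rot"].round(2),"Frow",round(o["force"][:2]@u,2),"Fz",round(o["force"][2],2))
E
python3 row.py
```

```text
t 12.55 row -169.74 to target(-167.8): tool y + -1.94 mm; z [ 0.6622 -0.0874  0.1572] h 57.6 yaw [ 1.7999e+02 -7.0000e-02  7.2200e+00] Frow 0.55 Fz -0.95
```

>>> send_rows:
  steps:
    - [[0,0,0],[0,0,0],0.03]
    - [[0,0,0],[0,0,0],0.03]
    - [[0,0,0],[0,0,0],0.03]
    - [[0,0,0],[0,0,0],0.03]
    - [[0,0,0],[0,0,0],0.03]

```text
time_s: 12.97
tool_pos: [0.6618, -0.0873, 0.1566]
tool_rot: [-180.0, -0.0, 7.2]
force: [-0.2, -0.0, -1.7]
grip_width: 0.0395
```

```bash
python3 row.py
```

```text
t 12.97 row -169.53 to target(-167.8): tool y + -1.73 mm; z [ 0.6618 -0.0873  0.1566] h 57.0 yaw [-1.80e+02 -1.00e-02  7.22e+00] Frow 0.01 Fz -1.66
```

>>> send_rows:
  steps:
    - [[0,-0.0008,0.004],[0,0,0],0.03]
    - [[0,-0.0017,0.008],[0,0,0],0.03]
    - [[0,-0.0017,0.013],[0,0,0],0.03]
    - [[0,-0.0017,0.017],[0,0,0],0.03]
    - [[0,-0.0017,0.02],[0,0,0],0.03]

```text
time_s: 13.38
tool_pos: [0.6617, -0.0849, 0.1361]
tool_rot: [-180.0, -0.0, 7.3]
force: [0.4, 1.1, 0.7]
grip_width: 0.0399
```

>>> send_rows:
  steps:
    - [[0,0,0.002],[0,0,0],0.03]
    - [[0,0,0.004],[0,0,0],0.03]
    - [[0,0,0.007],[0,0,0],0.03]
    - [[0,0,0.009],[0,0,0],0.03]
    - [[0,0,0.009],[0,0,0],0.03]

```text
time_s: 13.8
tool_pos: [0.6615, -0.0856, 0.127]
tool_rot: [-180.0, 0.0, 7.2]
force: [-0.2, 0.5, -1.2]
grip_width: 0.0396
```

```bash
python3 row.py
```

```text
t 13.8 row -167.86 to target(-167.8): tool y + -0.06 mm; z [ 0.6615 -0.0856  0.127 ] h 27.4 yaw [-1.80e+02  2.00e-02  7.22e+00] Frow 0.47 Fz -1.23
```

>>> send_rows:
  steps:
    - [[0,0,0.003],[0,0,0],0.03]
    - [[0,0,0.007],[0,0,0],0.03]
    - [[0,0,0.011],[0,0,0],0.03]
    - [[0,0,0.014],[0,0,0],0.03]
    - [[0,0,0.015],[0,0,0],0.03]

```text
time_s: 14.22
tool_pos: [0.6611, -0.0856, 0.1116]
tool_rot: [-180.0, 0.1, 7.2]
force: [-0.4, 1.0, 0.3]
grip_width: 0.0398
```

>>> send_rows:
  steps:
    - [[0,0,0],[0,0,0],0.03]
    - [[0,0,0],[0,0,0],0.03]
    - [[0,0,0],[0,0,0],0.03]
    - [[0,0,0],[0,0,0],0.03]
    - [[0,0,0],[0,0,0],0.03]

```text
time_s: 14.63
tool_pos: [0.6615, -0.086, 0.1125]
tool_rot: [180.0, 0.0, 7.2]
force: [0.2, 0.0, -1.6]
grip_width: 0.0395
```

```bash
python3 row.py
```

```text
t 14.63 row -168.2 to target(-167.8): tool y + -0.4 mm; z [ 0.6615 -0.086   0.1125] h 12.9 yaw [1.7998e+02 1.0000e-02 7.2100e+00] Frow -0.02 Fz -1.6
```

>>> send_rows:
  steps:
    - [[0,-0.0002,0.0015],[0,0,0],0.03]
    - [[0,-0.0002,0.003],[0,0,0],0.03]
    - [[0,-0.0002,0.0045],[0,0,0],0.03]
    - [[0,-0.0002,0.006],[0,0,0],0.03]
    - [[0,-0.0002,0.007],[0,0,0],0.03]

```text
time_s: 15.05
tool_pos: [0.6617, -0.0857, 0.1054]
tool_rot: [180.0, -0.0, 7.2]
force: [-0.2, -0.0, -1.4]
grip_width: 0.0396
```

```bash
python3 row.py
```

```text
t 15.05 row -167.97 to target(-167.8): tool y + -0.17 mm; z [ 0.6617 -0.0857  0.1054] h 5.8 yaw [ 1.7998e+02 -2.0000e-02  7.2200e+00] Frow -0.01 Fz -1.39
```

>>> send_rows:
  steps:
    - [[0,0,0.0015],[0,0,0],0.03]
    - [[0,0,0.003],[0,0,0],0.03]
    - [[0,0,0.0045],[0,0,0],0.03]
    - [[0,0,0.006],[0,0,0],0.03]
    - [[0,0,0.0065],[0,0,0],0.03]

```text
time_s: 15.47
tool_pos: [0.6616, -0.0857, 0.0996]
tool_rot: [180.0, 0.0, 7.2]
force: [-1.0, 0.8, 5.6]
grip_width: 0.0397
```

```bash
python3 row.py
```

```text
t 15.47 row -167.98 to target(-167.8): tool y + -0.18 mm; z [ 0.6616 -0.0857  0.0996] h -0.0 yaw [179.99   0.     7.21] Frow 0.95 Fz 5.58
```

>>> send_rows:
  steps:
    - [[0,0,-0.0015],[0,0,0],0.03]
    - [[0,0,-0.003],[0,0,0],0.03]
    - [[0,0,-0.005],[0,0,0],0.03]
    - [[0,0,-0.007],[0,0,0],0.03]
    - [[0,0,-0.009],[0,0,0],0.03]

```text
time_s: 15.88
tool_pos: [0.6614, -0.0856, 0.108]
tool_rot: [180.0, 0.0, 7.2]
force: [0.4, 0.1, -1.7]
grip_width: 0.0397
```

```bash
python3 row.py
```

```text
t 15.88 row -167.79 to target(-167.8): tool y + 0.01 mm; z [ 0.6614 -0.0856  0.108 ] h 8.4 yaw [1.7999e+02 2.0000e-02 7.2100e+00] Frow 0.1 Fz -1.7
```

>>> send_rows:
  steps:
    - [[0,0,-0.003],[0,0,0],0.03]
    - [[0,0,-0.007],[0,0,0],0.03]
    - [[0,0,-0.012],[0,0,0],0.03]
    - [[0,0,-0.018],[0,0,0],0.03]
    - [[0,0,-0.025],[0,0,0],0.03]

```text
time_s: 16.3
tool_pos: [0.6616, -0.0853, 0.1337]
tool_rot: [-180.0, -0.0, 7.2]
force: [0.6, 0.1, -1.7]
grip_width: 0.0397
```

```bash
python3 row.py
```

```text
t 16.3 row -167.5 to target(-167.8): tool y + 0.3 mm; z [ 0.6616 -0.0853  0.1337] h 34.1 yaw [-1.7999e+02 -1.0000e-02  7.2300e+00] Frow -0.01 Fz -1.7
```

>>> send_rows:
  steps:
    - [[0,0,-0.01],[0,0,0],0.03]
    - [[0,0,-0.025],[0,0,0],0.03]
    - [[0,0,-0.045],[0,0,0],0.03]
    - [[0,0,-0.06],[0,0,0],0.03]
    - [[0,0,-0.065],[0,0,0],0.03]

```text
time_s: 16.72
tool_pos: [0.6631, -0.0859, 0.2021]
tool_rot: [180.0, -0.3, 7.2]
force: [1.1, -0.3, -0.3]
grip_width: 0.04
```

>>> send_rows:
  steps:
    - [[0,0,0],[0,0,0],0.03]
    - [[0,0,0],[0,0,0],0.03]
    - [[0,0,0],[0,0,0],0.03]
    - [[0,0,0],[0,0,0],0.03]
    - [[0,0,0],[0,0,0],0.03]

```text
time_s: 17.13
tool_pos: [0.661, -0.0853, 0.1969]
tool_rot: [-180.0, 0.1, 7.2]
force: [0.1, 0.4, -1.0]
grip_width: 0.0398
```

```bash
python3 row.py; python3 go.py 0.48 0.0 0.2 7.2;python3 -c "
from h import *
shot('wrist','w12');crop('w12',195,55,130,130,4.6,'w12c')
shot('scene','s12');crop('s12',100,100,200,200,3,'s12c',1.3)"
```

```text
t 17.13 row -167.5 to target(-167.8): tool y + 0.3 mm; z [ 0.661  -0.0853  0.1969] h 97.3 yaw [-1.7998e+02  1.0000e-01  7.2200e+00] Frow 0.4 Fz -0.96
t 17.13 pos [ 0.661  -0.0853  0.1969] rot [-1.7998e+02  1.0000e-01  7.2200e+00] F [ 0.11  0.41 -0.96] grip 0.0398
shift [-0.1689 -0.1074 -0.0027] turn [-0.0003  0.0018  0.0003]
```

View pics/s12c.png

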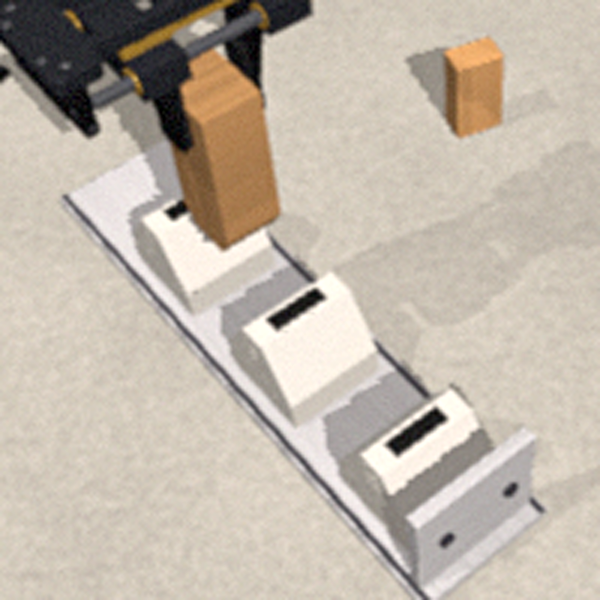

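View pics/w12c.png

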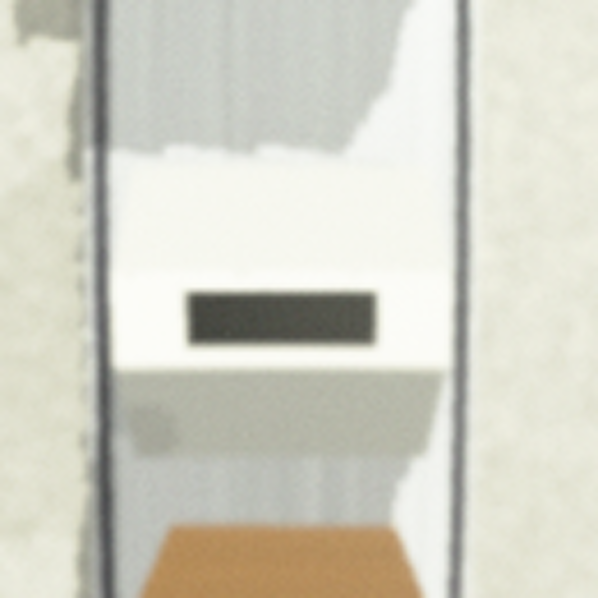

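>>> send_rows:
  steps:
    - [[-0.02,-0.015,0],[0,0,0],0.03]
    - [[-0.05,-0.038,0],[0,0,0],0.03]
    - [[-0.08,-0.06,0],[0,0,0],0.03]
    - [[-0.11,-0.083,0],[0,0,0],0.03]
    - [[-0.14,-0.106,0],[0,0,0],0.03]

```text
time_s: 17.65
tool_pos: [0.5077, 0.0026, 0.1976]
tool_rot: [180.0, 0.0, 7.2]
force: [0.0, -0.1, -1.0]
grip_width: 0.0396
```

>>> send_rows:
  steps:
    - [[-0.018,-0.014,0],[0,0,0],0.03]
    - [[-0.026,-0.021,0],[0,0,0],0.03]
    - [[-0.026,-0.021,0.02],[0,0,0],0.03]
    - [[-0.026,-0.021,0.045],[0,0,0],0.03]
    - [[-0.026,-0.021,0.07],[0,0,0],0.03]

```text
time_s: 18.07
tool_pos: [0.4822, 0.0195, 0.1283]
tool_rot: [-180.0, -0.2, 7.2]
force: [0.1, 0.1, -0.6]
grip_width: 0.0396
```

>>> send_rows:
  steps:
    - [[0,0,0.01],[0,0,0],0.03]
    - [[0,0,0.018],[0,0,0],0.03]
    - [[0,0,0.022],[0,0,0],0.03]
    - [[0,0,0.022],[0,0,0],0.03]
    - [[0,0,0.022],[0,0,0],0.03]

```text
time_s: 18.48
tool_pos: [0.4819, 0.0196, 0.1069]
tool_rot: [180.0, -0.1, 7.2]
force: [0.6, -0.6, -1.2]
grip_width: 0.0396
```

```bash
python3 go.py 0.48 0.02 0.0916 7.2; python3 -c "
from h import *
shot('top','t13');crop('t13',170,105,240,180,3.33,'t13c',1.6)
shot('scene','s13');crop('s13',100,80,220,200,3,'s13c',1.3)"
```

```text
t 18.48 pos [0.4819 0.0196 0.1069] rot [ 1.8e+02 -9.0e-02  7.2e+00] F [ 0.6  -0.56 -1.19] grip 0.0396
shift [-0.0018 -0.0006  0.0153] turn [ 0.     -0.0015 -0.    ]
```

View pics/s13c.png

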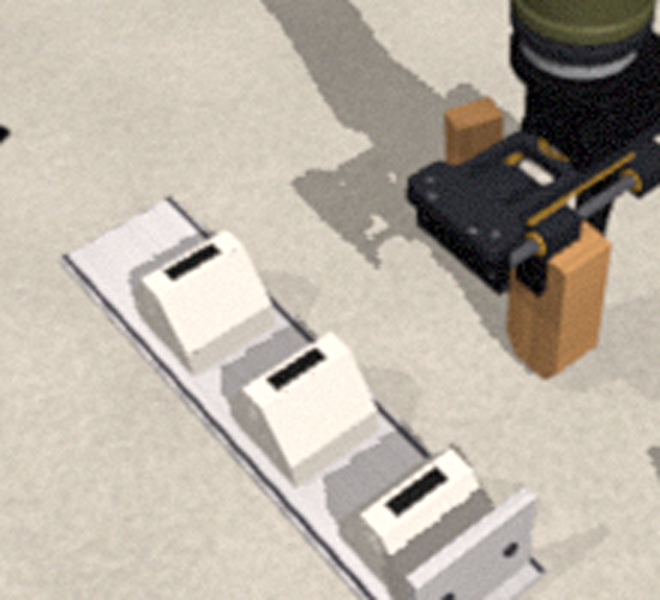

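```bash
cat > sp.py <<'E'
import sys
from h import *
# subpixel slot centroids: dark pixels in windows at z=.073
n,cam=sys.argv[1],sys.argv[2]; k=load(n); g=cv2.cvtColor(cv2.imread(f"pics/{n}.png"),cv2.COLOR_BGR2GRAY).astype(float)
P=[]
for a in sys.argv[3:]:
    x,y=map(int,a.split(',')); r=12; w=g[y-r:y+r+1,x-r:x+r+1]; lo,hi=w.min(),np.percentile(w,60)
    m=(w<lo+.4*(hi-lo)).astype(np.uint8); nl,lab,st,ce=cv2.connectedComponentsWithStats(m)
    i=1+np.argmin([np.hypot(*(c-r)) for c in ce[1:]]); wt=np.clip(hi-w,0,None)*(cv2.dilate((lab==i).astype(np.uint8),np.ones((3,3)))>0)
    ys,xs=np.mgrid[-r:r+1,-r:r+1]; c=(x+(xs*wt).sum()/wt.sum(),y+(ys*wt).sum()/wt.sum()); P.append(ray(k,c,.073)); print(np.round(c,2),st[i][4],P[-1].round(4))
print(np.linalg.norm(np.diff(P,axis=0),axis=1).round(5))
E
python3 sp.py scene1 s 239,243 205,209 170,173; python3 sp.py s13 s 239,243 199,202 164,167; python3 sp.py top1 t 213,153 264,146 325,138;python3 sp.py t13 t 213,153 275,145 337,137
```

```text
[238.3  243.35] 105 [0.6393 0.0921 0.073 ]
[204.97 209.05] 86 [ 0.6514 -0.0065  0.073 ]
[170.07 173.62] 69 [ 0.6665 -0.1228  0.073 ]
[0.09941 0.11722]
[238.31 243.35] 105 [0.6393 0.0921 0.073 ]
[198.18 202.47] 82 [ 0.6545 -0.0273  0.073 ]
[163.54 166.83] 64 [ 0.6693 -0.1468  0.073 ]
[0.12041 0.12037]
[212.23 153.48] 111 [0.6382 0.0923 0.073 ]
[263.95 146.21] 121 [ 0.6505 -0.0065  0.073 ]
[324.76 137.6 ] 122 [ 0.6652 -0.1227  0.073 ]
[0.0996  0.11712]
[212.23 153.52] 112 [0.6381 0.0923 0.073 ]
[274.81 144.72] 120 [ 0.6531 -0.0272  0.073 ]
[337.29 135.83] 122 [ 0.6682 -0.1466  0.073 ]
[0.1205  0.12036]
```

View pics/t13c.png

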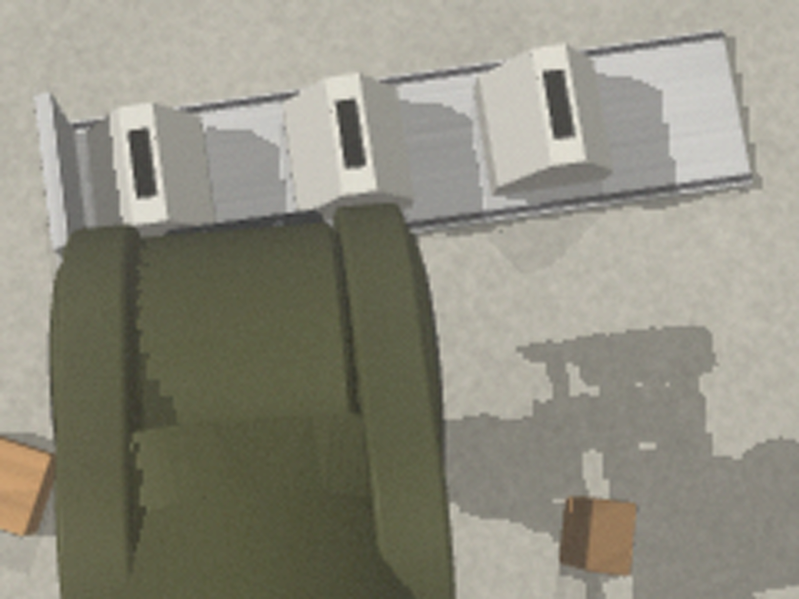

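Both gaps come out at about 50.4 mm in two cameras. Next I set the spacer down; its bottom is about 15 mm above the desk.

>>> send_rows:
  steps:
    - [[0,0,0.004],[0,0,0],0.03]
    - [[0,0,0.008],[0,0,0],0.03]
    - [[0,0,0.011],[0,0,0],0.03]
    - [[0,0,0.013],[0,0,0],0.03]
    - [[0,0,0.014],[0,0,0],0.03]

```text
time_s: 19.0
tool_pos: [0.4806, 0.0197, 0.0916]
tool_rot: [180.0, 0.0, 7.2]
force: [0.7, -0.3, -0.3]
grip_width: 0.0398
```

```bash
python3 go.py 0.48 0.02 0.0916 7.2
```

```text
t 19.0 pos [0.4806 0.0197 0.0916] rot [1.80e+02 4.00e-02 7.22e+00] F [ 0.68 -0.3  -0.26] grip 0.0398
shift [-0.0005 -0.0004 -0.    ] turn [0.0001 0.0007 0.0004]
```

>>> send_rows:
  steps:
    - [[0,0,0.001],[0,0,0],0.03]
    - [[0,0,0.001],[0,0,0],0.03]
    - [[0,0,0.001],[0,0,0],0.03]
    - [[0,0,0.001],[0,0,0],0.03]
    - [[0,0,0.001],[0,0,0],0.03]

```text
time_s: 19.42
tool_pos: [0.4807, 0.0197, 0.0915]
tool_rot: [-180.0, 0.0, 7.2]
force: [-1.7, -0.7, 5.9]
grip_width: 0.0398
```

```bash
python3 go.py 0.48 0.02 0.0916 7.2
```

```text
t 19.42 pos [0.4807 0.0197 0.0915] rot [-1.7999e+02  3.0000e-02  7.2200e+00] F [-1.71 -0.68  5.94] grip 0.0398
shift [-0.0007 -0.0004 -0.0001] turn [-0.0002  0.0005  0.0003]
```

On the desk (Fz +6 N). Release evenly, then rise.

>>> send_rows:
  steps:
    - [[0,0,0],[0,0,0],0.045]
    - [[0,0,0],[0,0,0],0.055]
    - [[0,0,0],[0,0,0],0.07]
    - [[0,0,0],[0,0,0],0.087]
    - [[0,0,0],[0,0,0],0.087]

```text
time_s: 19.83
tool_pos: [0.481, 0.0197, 0.091]
tool_rot: [180.0, -0.0, 7.2]
force: [0.3, 0.3, -0.5]
grip_width: 0.0638
```

>>> send_rows:
  steps:
    - [[0,0,0],[0,0,0],0.087]
    - [[0,0,0],[0,0,0],0.087]
    - [[0,0,0],[0,0,0],0.087]
    - [[0,0,0],[0,0,0],0.087]
    - [[0,0,0],[0,0,0],0.087]

```text
time_s: 20.25
tool_pos: [0.4809, 0.0197, 0.0911]
tool_rot: [-180.0, -0.0, 7.2]
force: [-0.4, 0.3, 0.2]
grip_width: 0.0864
```

```bash
python3 go.py 0.48 0.02 0.2 7.2; python3 -c "
from h import *
shot('scene','s14');crop('s14',200,60,200,180,3.5,'s14c',1.3)"
```

```text
t 20.25 pos [0.4809 0.0197 0.0911] rot [-1.80e+02 -1.00e-02  7.22e+00] F [-0.36  0.25  0.24] grip 0.0864
shift [-0.0009 -0.0004 -0.1089] turn [-0.     -0.0001  0.0003]
```

View pics/s14c.png

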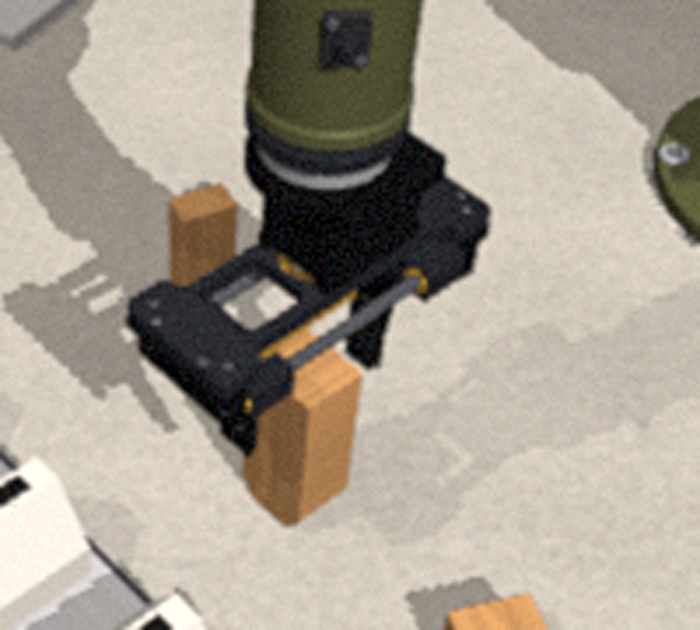

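>>> send_rows:
  steps:
    - [[0,0,-0.01],[0,0,0],0.087]
    - [[0,0,-0.03],[0,0,0],0.087]
    - [[0,0,-0.055],[0,0,0],0.087]
    - [[0,0,-0.08],[0,0,0],0.087]
    - [[0,0,-0.1],[0,0,0],0.087]

```text
time_s: 20.72
tool_pos: [0.4815, 0.0196, 0.1937]
tool_rot: [-180.0, -0.1, 7.2]
force: [1.2, 0.4, -0.1]
grip_width: 0.0871
```

>>> send_rows:
  steps:
    - [[0,-0.03,-0.02],[0,0,0],0.087]
    - [[0,-0.06,-0.04],[0,0,0],0.087]
    - [[0,-0.09,-0.04],[0,0,0],0.087]
    - [[0,-0.12,-0.04],[0,0,0],0.087]
    - [[0,-0.13,-0.04],[0,0,0],0.087]

```text
time_s: 21.13
tool_pos: [0.4636, 0.1538, 0.2323]
tool_rot: [-179.9, -0.1, 7.6]
force: [0.3, 0.4, -0.9]
grip_width: 0.0868
```

>>> send_rows:
  steps:
    - [[0,0,0],[0,0,0],0.087]
    - [[0,0,0],[0,0,0],0.087]
    - [[0,0,0],[0,0,0],0.087]
    - [[0,0,0],[0,0,0],0.087]
    - [[0,0,0],[0,0,0],0.087]

```text
time_s: 21.55
tool_pos: [0.4649, 0.147, 0.2311]
tool_rot: [180.0, -0.0, 7.1]
force: [-0.1, 0.9, 0.4]
grip_width: 0.0872
```

```bash
python3 go.py 0.48 0.02 0.2 7.2; python3 -c "
from h import *
shot('scene','s15')
shot('top','t15')";python3 sp.py s15 s 239,243 199,202 164,167;python3 sp.py t15 t 213,153 275,145 337,137
```

```text
t 21.55 pos [0.4649 0.147  0.2311] rot [179.99  -0.     7.06] F [-0.09  0.86  0.44] grip 0.0872
shift [-0.0007  0.1279  0.0311] turn [ 0.0002 -0.     -0.0024]
[238.3  243.35] 106 [0.6393 0.0921 0.073 ]
[198.18 202.47] 82 [ 0.6545 -0.0273  0.073 ]
[163.55 166.82] 64 [ 0.6693 -0.1467  0.073 ]
[0.1204  0.12037]
[212.24 153.5 ] 114 [0.6382 0.0923 0.073 ]
[274.8  144.67] 120 [ 0.6531 -0.0272  0.073 ]
[337.3  135.82] 122 [ 0.6682 -0.1466  0.073 ]
[0.12049 0.12037]
```

View pics/s15.png

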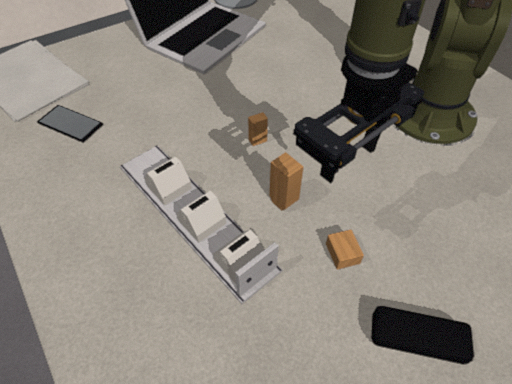

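The scene image shows the spacer standing upright around pixel (286,182), clear of the rail. The gripper is away from it, and the three slots at (238,243), (198,202) and (164,167) are evenly spaced.

```bash
python3 -c "
from cell import env
print(env.sign_off())"
```

```text
the job is handed in; nothing more can be done
None
```

I set both gaps with the spacer in the order asked, stood it upright on the desk on the robot's side of the rail, let go, and handed the job in at about 22 s.

- **First gap:** I lowered the spacer to the rail, where the vertical force rose to +5.3 N, with its side touching the fixed stand. That pushed the middle stand out.
- **Second gap:** I repeated this between the middle and end stands, with about 0.5 mm of planned clearance from the middle one. The spacer reached the rail at +5.6 N.
- **Last check, gaps:** The scene and top cameras both put the stand centres about 120.4–120.5 mm apart, so each gap is about 50.4 mm. The two agree within 0.1 mm, and nothing moved between the picture taken before release and the final one.
- **Middle stand:** Its centre was 120.2 mm from the fixed stand by the wrist camera before the second gap and 120.4–120.5 mm by the fixed cameras after. I saw no sign that it was pushed back.
- **Last check, spacer:** It stands upright at about (0.48, 0.02), roughly 10 cm short of the rail, with the open gripper well away from it.

No check failed. The initial camera estimate of where the spacer would meet the fixed stand was about 1.4 mm off, so I used the contact position instead.

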